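Level the desk riser under load

ROBOT

A 6-joint arm with a two-finger parallel gripper is mounted at the origin on the work surface. World frame = base frame: x ahead of the robot, y to its left, z up, the work surface at z = 0. Lengths are in m, angles in degrees, forces in N, time in s.
With the tool pointing down it reaches from about 0.25 to 0.775 m from the base axis. Payload 8.9 kg.
Tool frame: the origin (TCP) lies on the centre line of the jaws, within the pads' length; the fingertips stand 17 mm ahead of it and the grasp point (between the pads) lies 2 mm behind it; z points along the fingers, y is the line along which they close (so a half turn about z gives the same grasp; the last joint's range is limited). The gripper opens to 85 mm and grips with 20 to 120 N. Pads are 22 mm wide; open, the fingers measure 114 mm over their backs; the gripper's body (76 mm by 85 mm) begins 54 mm behind the grasp point. The pads swing forward as they close: fully open they stand 13 mm farther back than shut.
Start: joints at [-75.476, 16.656, -8.789, 64.555, 0, 82.019], TCP at [0.201, -0.485, 0.248] pointing down, gripper open.
Joint ranges: [-144.48, 144.48], [-52.06, 99.96], [-74.48, 78.29], [-112.23, 115.85], [-86.99, 84.42], [-180, 180]. Speed limits (degrees/s): [127.2, 127.2, 159.86, 180, 180, 180].

INTERFACE

Orientations are given as [roll, pitch, yaw] about the fixed x, y, z axes, in that order (R = Rz(yaw) Ry(pitch) Rx(roll)).
In Python, from rig import manip gives the robot as it stands.
- The arm moves only by the shell command python3 -m crank 'ROWS' [FORCE]. ROWS is a JSON object of lists of equal length, an entry for each row: "twist": the turn, a rotation vector about the tool's x, y, z in degrees, a list of three; "travel": the shift along the tool's x, y, z in m, a list of three; "claw": the closure, from 0 (fully open) to 1 (shut). In form: {"twist": [[wx, wy, wz], ...], "travel": [[tx, ty, tz], ...], "claw": [claw, ...]}. A call has 1 to 12 rows; each row is the pose to reach, as a shift and turn from the pose commanded when the call began, along the tool's axes at that moment; what a row does not reach only later rows make up. A row lasts 1/12 s, in which the tool goes at most 41.7 mm and 7.16 degrees, less where a joint would pass 70% of its speed; a pose out of reach is approached as far as the arm can. A call with a gripper value outside its range is refused whole. The fingers move at their own pace and stop on an object; FORCE is the grip in N (left out, the last holds). Time passes only in rows, so rows that repeat a pose let the fingers close. It gives the time, the measured TCP pose, the force, the opening and the grip force at its end, in the units of the state.
- manip.sense(): the state, without advancing time (a new reading comes with each control period).
- manip.camera(name): name is "scene" or "side" or "wrist"; returns (picture, depth): 400x640x3 uint8, blue, green, red; 400x640 float32, m along the optical axis (not along the pixel's ray), 0 where there is no reading.
- manip.get_calibration(name): a dict with "camera_matrix" (3x3 intrinsics, pixels), "extrinsics" (4x4, takes a point from camera to world coordinates). Camera axes: x right, y up, looking along -z (the intrinsics and any distortion apply to the point x, -y, -z); pixel columns grow to the right and rows downward; lengths in m; the calibration is good to about 2 mm. A picture is of the moment at which its call begins: read the wrist's pose just before it. get_calibration takes no time and is no camera call; for the wrist camera it gives the pose at the moment of the call.
- manip.job_done(): hands the job in; it is judged then, once.
The state is a dict: "t": time; "joint_pos": joint angles; "dq": joint speeds; "joint_torque": joint torques, N m; "ee_pos": TCP position; "orientation": TCP orientation; "contact_force": force on the tool from outside, world axes, zero at the start; "ft_torque": the same for the moment, N m; "grip_width": finger opening in m; "grasp_force": force on a finger pad.
Only numpy, scipy, OpenCV 4.12 (cv2) and the standard library are available. Lean on these libraries where they do the work, as an engineer would, in place of code of your own. Each camera call takes 0.05 s, during which the arm holds its last target. There are 200 camera calls.

TASK

Level the wooden desk riser: turn the red knob of its levelling foot until the bubble of the yellow spirit level stands in the middle between the two black rings while the level is pressed down hard enough to seat the springy board on its frame (unpressed, the board rides up at the foot end and the reading is false). Finish while holding: keep the fingers pressing down on top of the spirit level, with the board seated and the bubble centred. Leave the level lying along the board, and leave the globe, mug and notebook where they are.

Things in the scene. Friction and masses are not known exactly. Their poses are not given: they have to be found in the camera images.
- riser: Fixed desk riser, about 170 x 390 x 105 mm. Origin on the desk under the middle of the board; its y axis runs along the board from the two pivot legs (y = -140 mm) to the levelling foot (screw axis at y = +215 mm), x across. The dark wooden board is 170 mm wide (x) and 295 mm long (y = -150 to +145 mm), its top about 98 mm above the desk.
- knob_grip (a point): Centre of the red fluted round knob on the levelling screw: diameter 44 mm over the flutes, from 14 mm below to 14 mm above this point, axis vertical, 126 mm above the desk; it does not rise as it turns. A white mark on top shows its turning; this point's axes are the riser's and do not turn. Nothing stands within 60 mm of the axis at knob height; the board's end edge is 70 mm away and lower.
- foot (a point): Rubber levelling foot on the desk, 56 mm wide, under the knob. Turning the knob CLOCKWISE seen from above raises this end of the board by 8 mrad of tilt per rad, so the bubble moves 4.8 mm per rad towards the foot. The knob turns stiffly (0.06 N m) and stays where it is left. At the start this end is too low: 1.2 to 2.8 rad clockwise are needed, well within the travel.
- board (a joint): How far the springy board has ridden up off its frame, turning about the pivot legs' end: 0 = seated on the frame, 0.02 rad = fully up (as it is unless loaded); a single reading is noisy. About 5 N pressed down on the press pad seats it, 8 to 15 N is a good push. While it is up the bubble stands 12 mm farther towards the foot end than when seated.
- board_mid (a point): Middle of the top face of the board, axes as the board (y along it to the foot end, tilting with it).
- level: Loose yellow and aluminium spirit level lying along the board, 240 mm long (its y axis, +y towards the levelling foot), 24 mm wide (x), 40 mm high, 0.25 kg. Origin at the centre of its underside. Two solid yellow blocks (from 38 to 120 mm either side of the middle, full 40 mm height), between them the clear vial, 18 mm diameter, axis 28 mm above the underside.
- press_pad (a point): Place to press: middle of the flat top of the level's yellow block nearer to the levelling foot, 79 mm from the level's middle; the block's top is 82 x 24 mm.
- vial_mid (a point): Middle of the vial, between the two black rings, 28 mm above the level's underside.
- bubble (a joint): Position of the dark green bubble (17 mm long) along the vial, m: 0 = centred between the two black rings (at +-12.5 mm), positive = towards the levelling foot (level's +y). It climbs to the high end, 0.6 mm per mrad of tilt, limited to +-26 mm, and settles within about 1.5 s.
- globe: Small desk globe on a white foot, 133 mm tall, 72 mm wide, loose, bystander. Origin at the centre of its underside.
- mug: White mug, 76 mm wide, 85 mm tall, loose, bystander. Origin at the centre of its underside.
- notebook: Grey notebook, 130 x 180 x 22 mm, lying flat, loose, bystander. Origin at the centre of its underside.
There are look-alikes about, which are no part of the job. Leave any purple or turquoise look-alike of the level alone.

How it is judged (in metres and radians):
At the end, for the whole second after the job is handed in: The fingers keep pressing on the spirit level with more than 2.5 N, the board is seated on its frame (within 3 mrad), the bubble stands within 3 mm of the middle, and the level lies at rest flat on the board and along it (within 0.25 rad), all through the last second (value of joint bubble between -0.003 and 0.003 m and value of joint board below 0.003 rad and contact force between the fingers and level above 2.5 N and angle between the y axis of level and the y axis of board_mid, either way round below 0.25 rad and z of level in the frame of board_mid between -0.006 and 0.006 m and linear speed of level below 0.02 m/s); the arm keeps its last pose, push and grip.
It fails at once if the globe, mug or notebook is pushed more than 30 mm (distance of any of globe, mug, notebook from where it was at the start of the episode above 0.03 m).
It fails at once if the globe or mug is tipped over (angle between any of globe, mug's own z axis and vertical above 0.5 rad).
It fails at once if the spirit level is tipped over (angle between level's own z axis and vertical above 0.5 rad).
It also fails if it takes over 67 s, if anything falls off the work surface, if the arm or the gripper's body presses on something with over 40 N, if the wrist force passes 120 N, or if a joint passes its speed limit or range.

## Working session

There is one attempt and no reset: what is moved stays moved. The work goes in short steps, Python scripts to look and compute and a shell command to move; the robot and the scene stay as the last step left them, time stands still between calls to the robot, and variables do not carry over. Pictures are saved under pics/ and viewed, at most 10 in all, crops included, and the job is handed in when it is done.

```bash
mkdir -p pics
cat > h.py <<'E'
import numpy as np, cv2
from rig import manip
def px(d,cal,u,v,r=1):
    K=np.array(cal["camera_matrix"]);T=np.array(cal["extrinsics"])
    w=d[v-r:v+r+1,u-r:u+r+1];z=np.median(w[w>0])
    p=np.array([(u-K[0,2])/K[0,0]*z,-(v-K[1,2])/K[1,1]*z,-z,1]);return (T@p)[:3]
E
python3 - <<'E'
from h import *
print(manip.sense())
for n in("scene","side"):
    c=manip.get_calibration(n);i,d=manip.camera(n);cv2.imwrite(f"pics/{n}0.png",i);np.savez(f"{n}0.npz",i=i,d=d,**{k:np.array(c[k]) for k in("camera_matrix","extrinsics")});print(n,c)
E
```

```text
{'t': 0.0, 'joint_pos': array([-7.54749447e+01,  1.66874493e+01, -8.83039587e+00,  6.45552757e+01,
        1.64749437e-03,  8.20195613e+01]), 'dq': array([-0.03332775,  0.01056336,  0.00032458, -0.00504766,  0.09095237,
        0.12193219]), 'joint_torque': array([ 7.93304462e-04, -5.37142932e+01,  3.31373513e+01,  1.58308150e-02,
       -1.48894742e-04, -1.99429763e-06]), 'ee_pos': array([ 0.20087016, -0.48460729,  0.24775009]), 'orientation': array([-1.79927816e+02, -1.17832813e-02,  2.25054855e+01]), 'contact_force': array([-1.06524746,  0.72801498,  0.0071623 ]), 'ft_torque': array([-0.0140149 , -0.02056123, -0.01595354]), 'grasp_force': 0.0, 'grip_width': 0.08559674016438551}
scene {'camera_matrix': array([[395.91051921,   0.        , 314.32764409],
       [  0.        , 395.91051921, 195.01603329],
       [  0.        ,   0.        ,   1.        ]]), 'extrinsics': array([[-0.82090442, -0.32929181,  0.46656494,  0.9824866 ],
       [ 0.570934  , -0.45570675,  0.68290975,  0.64087742],
       [-0.01225979,  0.82698142,  0.56209557,  0.64201394],
       [ 0.        ,  0.        ,  0.        ,  1.        ]])}
side {'camera_matrix': array([[432.85487599,   0.        , 320.04850351],
       [  0.        , 432.85487599, 196.47406248],
       [  0.        ,   0.        ,   1.        ]]), 'extrinsics': array([[-0.7594797 ,  0.34710623, -0.55018893,  0.01234295],
       [-0.65051573, -0.3994336 ,  0.64597375,  0.62623415],
       [ 0.00445756,  0.8485105 ,  0.52915977,  0.61038243],
       [ 0.        ,  0.        ,  0.        ,  1.        ]])}
```

View pics/scene0.png

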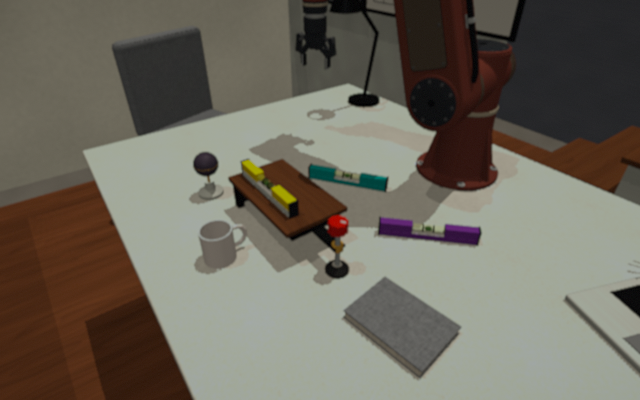

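View pics/side0.png

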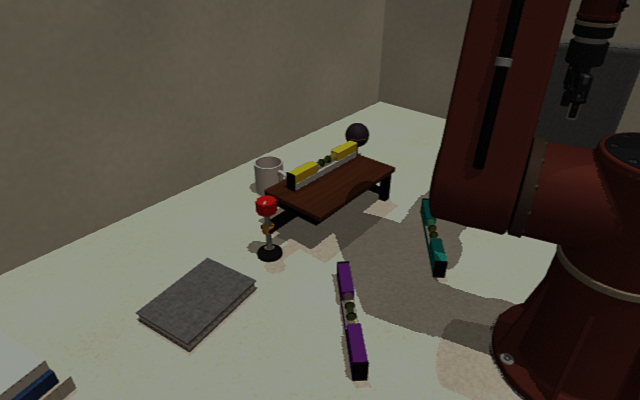

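Scene view: the yellow level is on the board at (268,188). The look-alikes are the turquoise level at (348,178) and the purple one at (430,231), both on the desk. The red knob is at (338,225), the mug at (218,243), the globe at (206,168) and the notebook at (402,325). Side view: knob at (266,206), level at (322,165). I choose the yellow level and the red knob.

```bash
cat >> h.py <<'E'
def cloud(i,d,K,T,lo,hi,zr):
    h=cv2.cvtColor(i,cv2.COLOR_BGR2HSV);m=cv2.inRange(h,lo,hi)>0
    v,u=np.nonzero(m&(d>0));z=d[v,u]
    P=np.c_[(u-K[0,2])/K[0,0]*z,-(v-K[1,2])/K[1,1]*z,-z]@T[:3,:3].T+T[:3,3]
    k=(P[:,2]>zr[0])&(P[:,2]<zr[1]);return P[k],u[k],v[k]
E
python3 - <<'E'
from h import *
for n in("scene","side"):
    f=np.load(n+"0.npz");a=(f["i"],f["d"],f["camera_matrix"],f["extrinsics"])
    for nm,lo,hi,zr in(("yellow",(22,150,60),(35,255,255),(.09,.16)),("red",(0,200,110),(6,255,255),(.105,.15)),("redtop",(0,200,110),(6,255,255),(.136,.15)),("wood",(3,80,20),(18,255,110),(.085,.11))):
        P,u,v=cloud(*a,lo,hi,zr)
        k=(P[:,0]>.2)&(P[:,0]<.9)&(abs(P[:,1])<.5);P=P[k];u=u[k];v=v[k]
        if len(P)<4: print(n,nm,len(P));continue
        (c,s,an)=cv2.minAreaRect(P[:,:2].astype(np.float32))
        print(n,nm,len(P),"med",np.median(P,0).round(4),"min",P.min(0).round(3),"max",P.max(0).round(3),"rect",np.round(c,4),np.round(s,4),round(an,1),"px",u.min(),u.max(),v.min(),v.max())
for n,pts in(("scene",[(206,168),(218,243),(402,325)]),("side",[(357,134),(269,175),(200,300)])):
    f=np.load(n+"0.npz");
    for u,v in pts: print(n,px(f["d"],f,u,v).round(3))
f=np.load("scene0.npz");a=cv2.resize(f["i"][140:300,200:360],(560,560),interpolation=cv2.INTER_CUBIC)
cv2.imwrite("pics/crop0.png",a)
E
```

```text
scene yellow 626 med [ 0.6232 -0.0638  0.1354] min [ 0.572 -0.221  0.094] max [0.632 0.024 0.139] rect [ 0.6021 -0.0983] [0.2449 0.0594] 89.9 px 242 296 160 210
scene red 154 med [0.5844 0.1353 0.1383] min [0.563 0.118 0.135] max [0.599 0.158 0.141] rect [0.5811 0.1363] [0.0383 0.0352] 51.6 px 329 346 216 228
scene redtop 148 med [0.5843 0.1353 0.1384] min [0.563 0.118 0.136] max [0.599 0.158 0.141] rect [0.5811 0.1363] [0.0383 0.0352] 51.6 px 329 346 216 228
scene wood 3711 med [ 0.5706 -0.035   0.0969] min [ 0.497 -0.316  0.085] max [0.722 0.143 0.105] rect [ 0.5846 -0.0962] [0.2065 0.4746] 8.5 px 195 346 159 242
side yellow 577 med [ 0.6055 -0.0543  0.1368] min [ 0.6   -0.217  0.116] max [0.629 0.021 0.141] rect [ 0.6126 -0.0983] [0.0286 0.2382] 0.8 px 289 356 140 182
side red 136 med [0.5757 0.134  0.1403] min [0.557 0.115 0.137] max [0.594 0.153 0.143] rect [0.5749 0.1341] [0.0385 0.0354] 81.0 px 256 275 196 205
side redtop 136 med [0.5757 0.134  0.1403] min [0.557 0.115 0.137] max [0.594 0.153 0.143] rect [0.5749 0.1341] [0.0385 0.0354] 81.0 px 256 275 196 205
side wood 3568 med [ 0.5489 -0.0432  0.0987] min [ 0.49  -0.335  0.086] max [0.705 0.134 0.105] rect [ 0.579  -0.1046] [0.1998 0.4746] 7.3 px 265 394 136 222
scene [ 0.699 -0.293  0.103]
scene [ 0.787 -0.018  0.075]
scene [0.581 0.339 0.021]
side [ 0.667 -0.302  0.113]
side [ 0.747 -0.032  0.065]
side [0.556 0.33  0.023]
```

View pics/crop0.png

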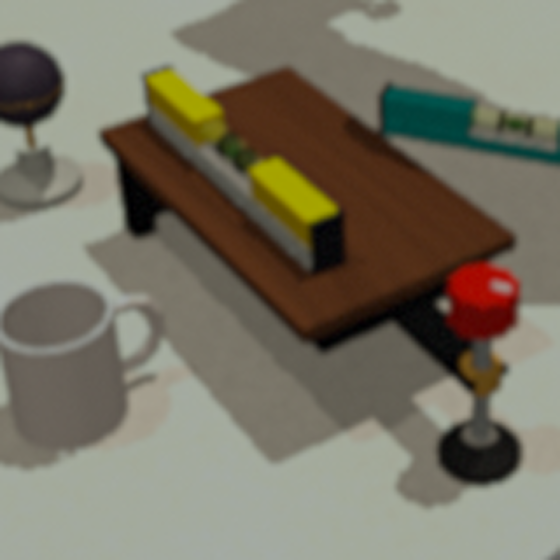

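The crop confirms the yellow level lies along the board with its vial showing, the red knob has a white mark, and the turquoise copy lies on the desk. Next I work out the first move: over the level, for a wrist look.

```bash
cat >> h.py <<'E'
from scipy.spatial.transform import Rotation as Ro
def rel(p,yaw=None):
    s=manip.sense();R=Ro.from_euler("xyz",s["orientation"],degrees=True)
    t=R.inv().apply(np.array(p)-s["ee_pos"])
    w=(R.inv()*Ro.from_euler("xyz",[180,0,yaw],degrees=True)).as_rotvec(degrees=True) if yaw is not None else None
    print("travel",t.round(4),"twist",None if w is None else w.round(1));return t
E
python3 - <<'E'
from h import *
s=manip.sense();T=np.array(manip.get_calibration("wrist")["extrinsics"]);R=Ro.from_euler("xyz",s["orientation"],degrees=True)
print(R.inv().apply(T[:3,3]-s["ee_pos"]),(R.inv().as_matrix()@T[:3,:3]).round(3))
rel([.56,-.06,.27],-67)
E
```

```text
[ 0.07231357  0.00018177 -0.12639714] [[ 0.001  0.96   0.281]
 [ 1.    -0.001  0.001]
 [ 0.001  0.281 -0.96 ]]
travel [ 0.4943 -0.2549 -0.0218] twist [-0.1  0.  89.5]
```

```bash
python3 -m crank '{"twist":[[0,0,-84],[0,0,-84],[0,0,-84],[0,0,-84],[0,0,-84],[0,0,-84],[0,0,-84],[0,0,-84],[0,0,-84],[0,0,-84],[0,0,-84],[0,0,-84]],"travel":[[0.528,-0.203,-0.022],[0.528,-0.203,-0.022],[0.528,-0.203,-0.022],[0.528,-0.203,-0.022],[0.528,-0.203,-0.022],[0.528,-0.203,-0.022],[0.528,-0.203,-0.022],[0.528,-0.203,-0.022],[0.528,-0.203,-0.022],[0.528,-0.203,-0.022],[0.528,-0.203,-0.022],[0.528,-0.203,-0.022]],"claw":[0,0,0,0,0,0,0,0,0,0,0,0]}'
python3 - <<'E'
from h import *
print(manip.sense()["joint_pos"].round(1),manip.sense()["dq"].round(1));rel([.61,-.095,.27])
E
```

```text
t: 1.1
ee_pos: [0.5642, -0.1389, 0.2676]
orientation: [-180.0, -0.0, 106.9]
contact_force: [2.2, -0.7, 0.9]
grip_width: 0.0852
grasp_force: 0.0
[-21.   22.4   2.4  70.1  -0.   52.1] [ 45.9  28.8  45.7  16.7  -0.2 -13.4]
travel [ 0.0287  0.0566 -0.0024] twist None
```

```bash
python3 -m crank '{"twist":[[0,0,0],[0,0,0],[0,0,0],[0,0,0],[0,0,0]],"travel":[[0.015,0.028,0],[0.029,0.045,0],[0.029,0.045,0],[0.029,0.045,0],[0.029,0.045,0]],"claw":[0,0,0,0,0]}'
python3 - <<'E'
from h import *
c=manip.get_calibration("wrist");i,d=manip.camera("wrist");np.savez("w1.npz",i=i,d=d,**{k:np.array(c[k]) for k in("camera_matrix","extrinsics")});cv2.imwrite("pics/w1.png",i)
P,u,v=cloud(i,d,np.array(c["camera_matrix"]),np.array(c["extrinsics"]),(22,150,60),(35,255,255),(.125,.15))
print(len(P),cv2.minAreaRect(P[:,:2].astype(np.float32)),np.median(P[:,2]))
P,u,v=cloud(i,d,np.array(c["camera_matrix"]),np.array(c["extrinsics"]),(0,200,90),(6,255,255),(.125,.15));print(len(P), P.mean(0) if len(P) else 0)
E
```

```text
t: 1.52
ee_pos: [0.5975, -0.1006, 0.2673]
orientation: [-179.9, -0.0, 106.5]
contact_force: [0.3, 0.1, 0.0]
grip_width: 0.0851
grasp_force: 0.0
4097 ((0.6171678900718689, -0.09633681178092957), (0.024126607924699783, 0.23440296947956085), 0.05258955433964729) 0.1392019482939884
0 0
```

View pics/w1.png

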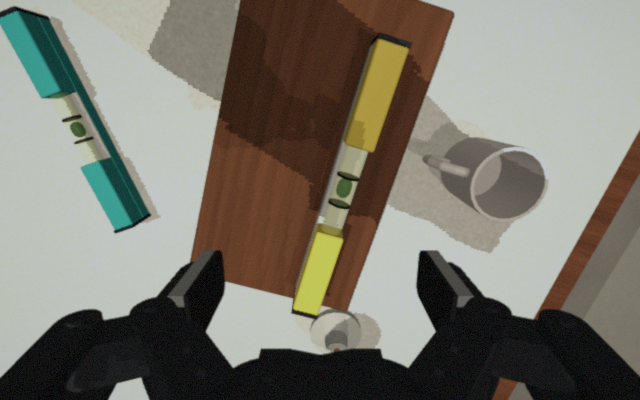

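Wrist picture: the yellow level runs from (392,40) at the foot end to (305,314). The rings are near (349,176) and (340,204), with the bubble at about (344,188). I enlarge it to read the bubble.

Run:
```python
from h import *
f=np.load("w1.npz");cv2.imwrite("pics/w1c.png",cv2.resize(f["i"][150:230,300:390],None,fx=7,fy=7,interpolation=cv2.INTER_CUBIC))
```

```text
(no output)
```

View pics/w1c.png

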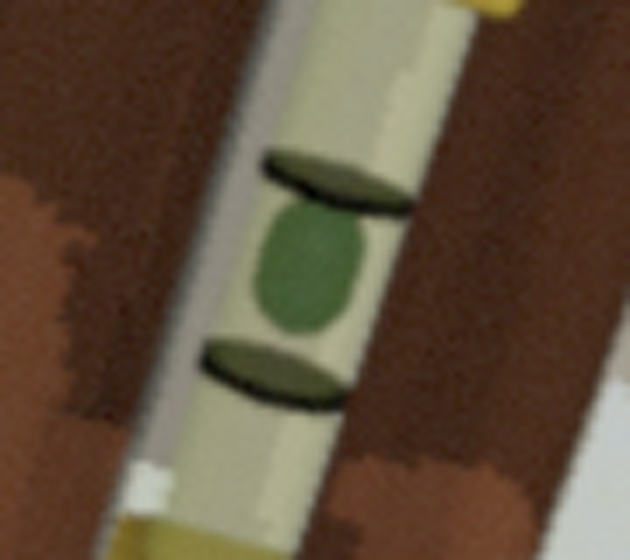

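The bubble sits about +1.6 mm towards the foot while unpressed, so it should be about -10.4 mm when seated. That needs about 2.15 rad (124°) clockwise. I now go above the knob while winding the wrist back.

```bash
python3 -m crank '{"twist":[[0,0,-7],[0,0,-14],[0,0,-21],[0,0,-28],[0,0,-35],[0,0,-42],[0,0,-49],[0,0,-56],[0,0,-63],[0,0,-70],[0,0,-77],[0,0,-84]],"travel":[[0.03,0.006,0],[0.06,0.012,0],[0.09,0.018,0],[0.12,0.024,0],[0.15,0.03,0],[0.18,0.036,0],[0.21,0.042,0],[0.232,0.048,0],[0.232,0.048,0],[0.232,0.048,0],[0.232,0.048,0],[0.232,0.048,0]],"claw":[0,0,0,0,0,0,0,0,0,0,0,0]}'
python3 -m crank '{"twist":[[0,0,-7],[0,0,-14],[0,0,-21],[0,0,-28],[0,0,-35],[0,0,-42],[0,0,-49],[0,0,-56],[0,0,-63],[0,0,-70],[0,0,-72],[0,0,-72]],"travel":[[0,0,0],[0,0,0],[0,0,0],[0,0,0],[0,0,0],[0,0,0],[0,0,0],[0,0,0],[0,0,0],[0,0,0],[0,0,0],[0,0,0]],"claw":[0,0,0,0,0,0,0,0,0,0,0,0]}'
python3 - <<'E'
from h import *
print(manip.sense()["joint_pos"].round(1))
c=manip.get_calibration("wrist");i,d=manip.camera("wrist");cv2.imwrite("pics/w2.png",i)
P,u,v=cloud(i,d,np.array(c["camera_matrix"]),np.array(c["extrinsics"]),(0,180,60),(6,255,255),(.13,.15))
print(len(P),P.mean(0),cv2.minEnclosingCircle(P[:,:2].astype(np.float32)),u.min(),u.max(),v.min(),v.max())
cc=cv2.minEnclosingCircle(P[:,:2].astype(np.float32))[0];rel([*cc,.124])
E
```

```text
t: 2.57
ee_pos: [0.5779, 0.1346, 0.2679]
orientation: [-180.0, 0.0, -169.2]
contact_force: [-0.1, 0.4, 0.2]
grip_width: 0.0856
grasp_force: 0.0
t: 3.57
ee_pos: [0.5781, 0.1344, 0.268]
orientation: [-180.0, -0.0, -97.5]
contact_force: [1.0, 0.6, -0.3]
grip_width: 0.0854
grasp_force: 0.0
[  6.   23.7   4.5  70.8  -0.  -76.5]
1762 [0.57819514 0.1317203  0.14036827] ((0.5777307748794556, 0.13387525081634521), 0.021548505872488022) 296 346 163 215
travel [0.0007 0.0002 0.144 ] twist None
```

```bash
python3 -m crank '{"twist":[[0,0,0],[0,0,0],[0,0,0],[0,0,0],[0,0,0],[0,0,0],[0,0,0],[0,0,0],[0,0,0],[0,0,0],[0,0,0],[0,0,0]],"travel":[[0,0,0.03],[0,0,0.06],[0,0,0.09],[0,0,0.115],[0,0,0.135],[0,0,0.144],[0,0,0.144],[0,0,0.144],[0,0,0.144],[0,0,0.144],[0,0,0.144],[0,0,0.144]],"claw":[0,0,0,0,0,0,0,0.8,0.8,0.8,0.8,0.8]}' 60
python3 -m crank '{"twist":[[0,0,0],[0,0,0],[0,0,0],[0,0,0]],"travel":[[0,0,0],[0,0,0],[0,0,0],[0,0,0]],"claw":[0.8,0.8,0.8,0.8]}' 60
```

```text
t: 4.62
ee_pos: [0.5776, 0.1361, 0.1253]
orientation: [180.0, 0.0, -97.5]
contact_force: [-7.4, 0.2, 12.8]
grip_width: 0.0387
grasp_force: 59.6
t: 4.95
ee_pos: [0.5775, 0.1361, 0.1253]
orientation: [180.0, 0.0, -97.5]
contact_force: [-7.3, 0.1, 12.2]
grip_width: 0.039
grasp_force: 59.5
```

```bash
python3 -m crank '{"twist":[[0,0,6],[0,0,12],[0,0,18],[0,0,24],[0,0,30],[0,0,36],[0,0,42],[0,0,48],[0,0,54],[0,0,60],[0,0,62],[0,0,62]],"travel":[[0,0,0],[0,0,0],[0,0,0],[0,0,0],[0,0,0],[0,0,0],[0,0,0],[0,0,0],[0,0,0],[0,0,0],[0,0,0],[0,0,0]],"claw":[0.8,0.8,0.8,0.8,0.8,0.8,0.8,0.8,0.8,0.8,0.8,0.8]}' 60
python3 -m crank '{"twist":[[0,0,6],[0,0,12],[0,0,18],[0,0,24],[0,0,30],[0,0,36],[0,0,42],[0,0,48],[0,0,54],[0,0,60],[0,0,62],[0,0,62]],"travel":[[0,0,0],[0,0,0],[0,0,0],[0,0,0],[0,0,0],[0,0,0],[0,0,0],[0,0,0],[0,0,0],[0,0,0],[0,0,0],[0,0,0]],"claw":[0.8,0.8,0.8,0.8,0.8,0.8,0.8,0.8,0.8,0.8,0.8,0.8]}' 60
python3 -m crank '{"twist":[[0,0,0],[0,0,0],[0,0,0],[0,0,0],[0,0,0],[0,0,0],[0,0,0],[0,0,0],[0,0,0],[0,0,0]],"travel":[[0,0,0],[0,0,0],[0,0,0],[0,0,0],[0,0,0],[0,0,-0.03],[0,0,-0.06],[0,0,-0.1],[0,0,-0.144],[0,0,-0.144]],"claw":[0,0,0,0,0,0,0,0,0,0]}'
python3 - <<'E'
from h import *
print(manip.sense()["joint_pos"].round(1))
i,d=manip.camera("scene");cv2.imwrite("pics/s2.png",cv2.resize(i[130:290,190:370],(720,600)[:2],interpolation=cv2.INTER_CUBIC)) 
rel([.617,-.0185,.27],0)
rel([.617,-.0185,.27],-20)
E
```

```text
t: 5.95
ee_pos: [0.5788, 0.1351, 0.1253]
orientation: [-179.9, 0.1, -159.7]
contact_force: [-2.0, -4.0, 7.8]
grip_width: 0.0387
grasp_force: 59.5
t: 6.95
ee_pos: [0.5785, 0.1335, 0.1253]
orientation: [-179.9, 0.2, 138.3]
contact_force: [-3.6, -11.8, 9.1]
grip_width: 0.0384
grasp_force: 59.9
t: 7.78
ee_pos: [0.5811, 0.1363, 0.2756]
orientation: [179.5, 0.4, 138.5]
contact_force: [0.3, -0.4, -0.1]
grip_width: 0.0851
grasp_force: 0.0
[ 6.2 23.5  5.3 71.2  0.  47.7]
travel [-0.1299 -0.0918  0.0028] twist [  0.5  -0.3 138.5]
travel [-0.1299 -0.0918  0.0028] twist [  0.5  -0.4 158.5]
```

View pics/s2.png

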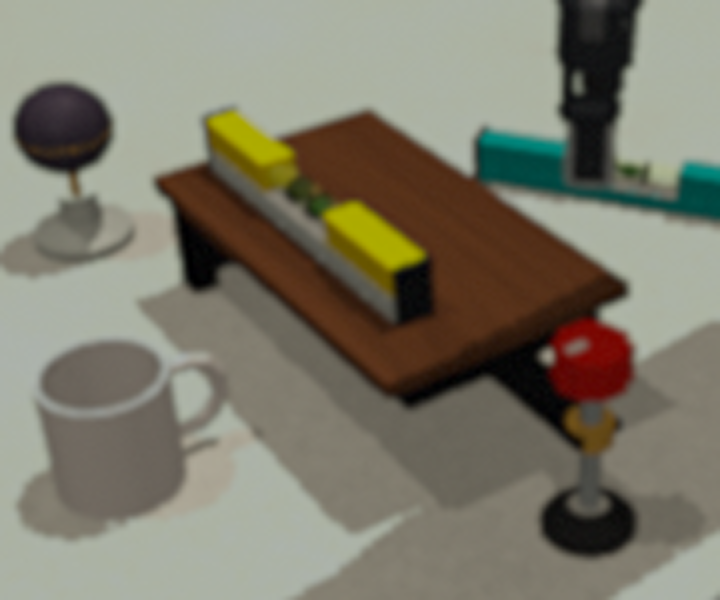

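The white mark on the knob has turned, now near (578,345), and the scene is undisturbed. I close the fingers, go above the press pad with yaw -90 so the wrist camera looks at the vial, then come down.

```bash
python3 -m crank '{"twist":[[0,0,-7],[0,0,-14],[0,0,-21],[0,0,-28],[0,0,-35],[0,0,-42],[0,0,-49],[0,0,-56],[0,0,-63],[0,0,-70],[0,0,-77],[0,0,-84]],"travel":[[-0.02,-0.014,0],[-0.04,-0.028,0],[-0.06,-0.042,0],[-0.08,-0.056,0],[-0.1,-0.07,0],[-0.12,-0.085,0],[-0.13,-0.092,0],[-0.13,-0.092,0],[-0.13,-0.092,0],[-0.13,-0.092,0],[-0.13,-0.092,0],[-0.13,-0.092,0]],"claw":[1,1,1,1,1,1,1,1,1,1,1,1]}' 60
python3 -m crank '{"twist":[[0,0,-7],[0,0,-14],[0,0,-21],[0,0,-28],[0,0,-35],[0,0,-42],[0,0,-47],[0,0,-47],[0,0,-47],[0,0,-47]],"travel":[[0,0,0],[0,0,0],[0,0,0],[0,0,0],[0,0,0],[0,0,0],[0,0,0],[0,0,0],[0,0,0],[0,0,0]],"claw":[1,1,1,1,1,1,1,1,1,1]}'
python3 - <<'E'
from h import *
print(manip.sense()["joint_pos"].round(1),manip.sense()["contact_force"])
i,d=manip.camera("wrist");c=manip.get_calibration("wrist")
P,u,v=cloud(i,d,np.array(c["camera_matrix"]),np.array(c["extrinsics"]),(20,150,60),(35,255,255),(.12,.16))
print(len(P),cv2.minAreaRect(P[:,:2].astype(np.float32)),P[:,1].max(),np.median(P[P[:,1]>-.05][:,2]))
rel([.617,-.0175,.165],-90)
E
```

```text
t: 8.83
ee_pos: [0.6142, -0.0191, 0.2665]
orientation: [179.9, -0.1, -137.1]
contact_force: [0.6, -0.3, 0.2]
grip_width: 0.0006
grasp_force: 0.0
t: 9.67
ee_pos: [0.6144, -0.0191, 0.2672]
orientation: [180.0, 0.0, -90.7]
contact_force: [0.6, -0.0, 0.0]
grip_width: 0.0
grasp_force: 0.0
[ -8.6  26.3   8.4  72.2   0.  -97.9] [ 0.58257591 -0.02489511  0.04791873]
2722 ((0.6168684959411621, -0.06879458576440811), (0.024070845916867256, 0.1758934110403061), 0.045243505388498306) 0.01915320837440032 0.14311768975036482
travel [-0.0017 -0.0026  0.1023] twist [ 0.   0.  -0.6]
```

```bash
python3 -m crank '{"twist":[[0,0,0],[0,0,0],[0,0,0],[0,0,0],[0,0,0],[0,0,0],[0,0,0],[0,0,0],[0,0,0],[0,0,0],[0,0,0],[0,0,0]],"travel":[[0,-0.0026,0.03],[0,-0.0026,0.06],[0,-0.0026,0.085],[0,-0.0026,0.098],[0,-0.0026,0.102],[0,-0.0026,0.104],[0,-0.0026,0.106],[0,-0.0026,0.107],[0,-0.0026,0.108],[0,-0.0026,0.109],[0,-0.0026,0.11],[0,-0.0026,0.11]],"claw":[1,1,1,1,1,1,1,1,1,1,1,1]}'
```

```text
t: 10.72
ee_pos: [0.6177, -0.0191, 0.1583]
orientation: [-179.9, 0.0, -90.5]
contact_force: [0.0, 1.4, 3.8]
grip_width: 0.0003
grasp_force: 1.9
```

```bash
python3 -m crank '{"twist":[[0,0,0],[0,0,0],[0,0,0],[0,0,0],[0,0,0],[0,0,0]],"travel":[[0,0,0.001],[0,0,0.002],[0,0,0.003],[0,0,0.004],[0,0,0.004],[0,0,0.004]],"claw":[1,1,1,1,1,1]}'
```

```text
t: 11.22
ee_pos: [0.6176, -0.0189, 0.1548]
orientation: [-179.9, 0.0, -90.5]
contact_force: [-1.6, 4.9, 12.4]
grip_width: 0.0002
grasp_force: 6.4
```

```bash
python3 -m crank '{"twist":[[0,0,0],[0,0,0],[0,0,0],[0,0,0],[0,0,0],[0,0,0],[0,0,0],[0,0,0],[0,0,0],[0,0,0],[0,0,0],[0,0,0]],"travel":[[0,0,0],[0,0,0],[0,0,0],[0,0,0],[0,0,0],[0,0,0],[0,0,0],[0,0,0],[0,0,0],[0,0,0],[0,0,0],[0,0,0]],"claw":[1,1,1,1,1,1,1,1,1,1,1,1]}' >/dev/null
python3 -m crank '{"twist":[[0,0,0],[0,0,0],[0,0,0],[0,0,0],[0,0,0],[0,0,0],[0,0,0],[0,0,0],[0,0,0],[0,0,0],[0,0,0],[0,0,0]],"travel":[[0,0,0],[0,0,0],[0,0,0],[0,0,0],[0,0,0],[0,0,0],[0,0,0],[0,0,0],[0,0,0],[0,0,0],[0,0,0],[0,0,0]],"claw":[1,1,1,1,1,1,1,1,1,1,1,1]}'
python3 - <<'E'
from h import *
i,d=manip.camera("wrist");cv2.imwrite("pics/w3.png",i);c=manip.get_calibration("wrist")
K=np.array(c["camera_matrix"]);T=np.array(c["extrinsics"])
for y in(-.06,-.0975,-.135):
    p=np.linalg.inv(T)@np.array([.617,y,.126,1]);print(K[0,0]*p[0]/-p[2]+K[0,2],-K[1,1]*p[1]/-p[2]+K[1,2])
E
```

```text
t: 13.22
ee_pos: [0.6176, -0.0189, 0.1548]
orientation: [-179.9, 0.0, -90.5]
contact_force: [-0.8, 5.0, 12.4]
grip_width: -0.0
grasp_force: 6.4
322.5250958167809 164.91622084275232
322.05568989029507 82.56502075987551
321.51318498020663 -12.610450779397866
```

View pics/w3.png

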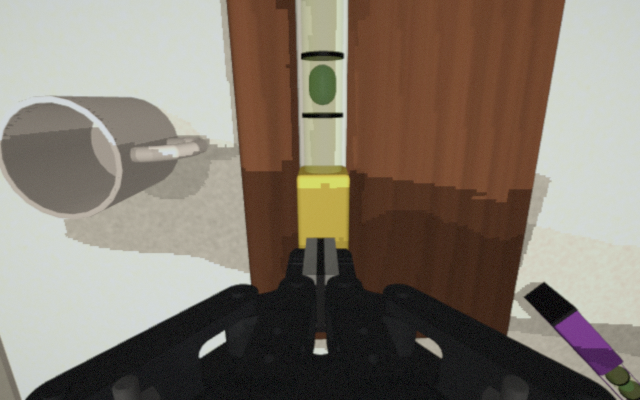

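The rings are at rows 55 and 115 and the bubble's middle is at about row 85, so it is centred. The push is 12.4 N and steady, well above what seats the board.

```bash
python3 -c "
from rig import manip
print(manip.job_done())"
```

```text
the job is handed in; nothing more can be done
None
```

I turned the knob about 124° clockwise and handed the job in with the fingers pressing the spirit level at about 12 N. The bubble was centred between the rings, and the globe, mug and notebook were not touched; the judge's verdict was not reported back.

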